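# Bring the carver's loupe out over the carving and hold it there

### The job

Slide the jam jar with the little carving on its lid along the wooden guide until it is fully home against the stop block. Then pinch the lock carriage of the telescoping loupe arm so that its yellow button is squeezed in, and draw the arm out until the carriage's white leading edge is on the red line of the scale, which puts the lens over the carving. Finish while holding it there with the button still squeezed in; keep the jar upright and in its place, and leave the wood slice, pots, cup, brush and pen where they are.

Things in the scene. Friction and masses are not known exactly. Their poses are not given: they have to be found in the camera images.
- stand: Fixed loupe stand: dark base 130 x 120 x 16 mm, steel pillar (top at z = 188 mm), dark clamp block, and a level square aluminium tube (18 x 18 mm, the boom; axis at height 155 mm) with black scale ticks 10 mm apart on top. Origin on the table under the boom's axis; x across the boom, away from the robot; y along it: pillar at y = +205 mm, tube from y = +185 to -75 mm, loupe on the -y side.
- loupe_arm (a joint): Extension of the telescoping arm, m: 0 fully in, 0.17 at its outer stop; grows as carriage, rod and lens move together along the stand's -y. A brake locks it (holds some 20 N) while the yellow button is out. With the button squeezed it runs free (0.6 N friction) and a return spring draws it back in with 2 to 2.5 N, so it must be held.
- carriage_center (a point): Centre of the black lock carriage, a saddle round the tube that moves with the arm: 40 mm along the boom, 36 across, 32 high. This point is on the boom's axis, height 155 mm; axes as the stand's. On the -x side a fixed rubber thumb rest (30 x 24 mm, face 22 mm from the axis), on +x the yellow button; 49 mm over both, 43 with the button in. Pinch it along x, from above.
- lock_button (a joint): Yellow lock button, m: 0 out (locked), grows as it is squeezed along the carriage's -x; 0.006 fully in. Face 24 mm along the boom, 22 mm high, at the height of the boom's axis, 27 mm from that axis when out. Spring: 12 N to start, 13 N fully in. The brake lets go about 1 mm in; in by over 3 mm counts as squeezed. Let go, it springs out and locks.
- index_edge (a point): The white leading edge of the lock carriage (the edge towards the lens, its -y end), at the middle of its top face: height 171 mm, 20 mm ahead of the carriage's centre along the boom.
- red_line (a point): Middle of the red line, a 3 mm wide red band round the boom tube, on its top face (height 165 mm). It is ahead of the carriage on the way out; its place along the boom differs from time to time. Fixed to work_guide at its y = +225 mm.
- lens_center (a point): Centre of the loupe's lens (ring 57 mm outer diameter, 14 mm high, level, at height 155 mm), at the end of the arm, 225 mm ahead of the carriage's leading edge along the boom; moves with the arm.
- work_guide: Fixed U-shaped wooden guide on the table: two rails 10 mm high, 12 wide, 56 apart inside, from x = -150 to +35 mm, and a stop block across the far end (near face at x = +26 mm, 16 thick, 35 high). Origin on the table where the jar's middle is when home against the stop; x along the rails, away from the robot; y as the stand's. With the edge on the red line the lens is over this point.
- jar: Loose glass jam jar, 52 mm diameter up to z = 48 mm, lid 47 mm diameter up to 68 mm, with a small green carving on the lid up to 98 mm; about 0.26 kg. Origin at the centre of its underside. It starts between the rails, 85 to 115 mm short of home.
- wood_slice: Loose round wood slice with bark, 96 mm diameter, 17 mm thick, lying under the boom; a bystander. Origin at the centre of its underside.
- pot_green: Small paint pot with black lid, 37 mm diameter, 28 mm high, body and lid disc green; bystander. Origin at the centre of its underside.
- pot_white: Paint pot like pot_green but white; bystander.
- pot_red: Paint pot like pot_green but red; bystander.
- marker_pen: White marker pen with black cap lying on the table, 135 mm long, 16 mm thick; bystander. Origin under its middle.
- brush: Fine paint brush lying on the table beyond the boom, wooden handle, 190 mm long, 8 mm thick; bystander. Origin under its middle.
- water_cup: Blue ceramic cup, 68 mm diameter, 75 mm high; bystander. Origin at the centre of its underside.
Things that resemble listed ones, but are neither listed nor needed, are in the scene too. There is more than one size of the jar; the one meant has the size given above.

How it is judged:
By the outcome, as a careful person would: the job done as asked, in the order asked, and still so for the second after the job is handed in, while the arm keeps its last pose, push and grip.
It also fails if it takes over 58 s, if anything falls off the work surface, if the arm or the gripper's body presses on something with over 40 N, if the wrist force passes 120 N, or if a joint passes its speed limit or range.

### The arm

A 6-joint arm with a two-finger parallel gripper is mounted at the origin on the work surface. World frame = base frame: x ahead of the robot, y to its left, z up, the work surface at z = 0. Lengths are in m, angles in degrees, forces in N, time in s.
With the tool pointing down it reaches from about 0.425 to 0.95 m from the base axis. Payload 3.5 kg.
Tool frame: the origin (TCP) lies at the very end of the fingers, on their centre line; the grasp point (between the pads) lies 19 mm behind it; z points along the fingers, y is the line along which they close (so a half turn about z gives the same grasp; the last joint's range is limited). The gripper opens to 85 mm and grips with 20 to 120 N. Pads are 22 mm wide; open, the fingers measure 114 mm over their backs; the gripper's body (76 mm by 85 mm) begins 54 mm behind the grasp point. The pads swing forward as they close: fully open they stand 13 mm farther back than shut.
Start: joints at [63.656, 16.404, 90.338, -0, 73.258, -8.594], TCP at [0.206, 0.643, 0.231] pointing down, gripper open.
Joint ranges: [-158.93, 158.93], [-51.34, 127.21], [12.03, 142.37], [-87.48, 267.48], [13.55, 161.25], [-162.69, 162.69]. Speed limits (degrees/s): [159.86, 159.86, 180, 180, 180, 180].

### API

Orientations are given as a 3x3 rotation matrix whose columns are the frame's x, y, z axes.
In Python, from bench import bot gives the robot as it stands.
- The arm moves only by the shell command python3 -m jog 'ROWS' [OPENING]. ROWS is JSON, a list of rows, each an object of numbers: "dx", "dy", "dz": the shift along the tool's x, y, z in cm; "spin": the turn about the tool's z in rad. A call has 1 to 8 rows; each row is the pose to reach, as a shift and turn from the pose commanded when the call began, along the tool's axes at that moment; what a row does not reach only later rows make up. A row lasts 1/12 s, in which the tool goes at most 41.7 mm and 7.16 degrees, less where a joint would pass 70% of its speed; a pose out of reach is approached as far as the arm can. A call with a gripper value outside its range is refused whole. OPENING is the finger opening in cm, from 0 to 8.54, set as the call begins (- or left out, the last holds). The fingers move at their own pace and stop on an object; the grip force is fixed at half the most. Time passes only in rows, so rows that repeat a pose let the fingers close. It gives the time, the measured TCP pose, the force, the opening and the grip force at its end, in the units of the state.
- bot.get_obs(): the state, without advancing time (a new reading comes with each control period).
- bot.capture(name): name is "scene" or "top"; returns (picture, depth): 420x560x3 uint8, blue, green, red; 420x560 float32, m along the optical axis (not along the pixel's ray), 0 where there is no reading.
- bot.camera_model(name): a dict with "fx", "fy", "cx", "cy" (pixels), "rvec" (rotation vector, rad) and "tvec" (3), from world to camera coordinates, as OpenCV has them. Camera axes: x right, y down, z forward; pixel columns grow to the right and rows downward; lengths in m; the calibration is good to about 2 mm. A picture is of the moment at which its call begins. camera_model takes no time and is no camera call.
- bot.close_job(): hands the job in; it is judged then, once.
Trained networks look in the newest picture that a camera, given by its name, has taken for a name from the list of things; names that differ only in an ending like _2 or _b are one class to them, and where a whole thing is asked for, a point or a joint stands for the part that bears it (a point fixed in the world has none). Each returns a list of dicts, best first, with "score" (0 to 1); they miss things now and then, are a little off and sometimes report something else, mostly with a low value. They report only what shows in the picture. A call takes as long as a camera call. They do not tell look-alikes from the thing itself.
- bot.masks_of(camera, query): "region" (420x560 bool, what is visible of it) and "bbox" ([centre column, centre row, width, height] in pixels, round what is visible of it).
The state is a dict: "time": time; "joints": joint angles; "joint_velocities": joint speeds; "effort": joint torques, N m; "position": TCP position; "ee_rot": TCP orientation; "contact_force": force on the tool from outside, world axes, zero at the start; "torque": the same for the moment, N m; "finger_gap": finger opening in m; "grasp_force": force on a finger pad.
Only numpy, scipy, OpenCV 4.12 (cv2) and the standard library are available. Lean on these libraries where they do the work, as an engineer would, in place of code of your own. Each camera call takes 0.05 s, during which the arm holds its last target. There are 200 camera calls.

## Working session

There is one attempt and no reset: what is moved stays moved. The work goes in short steps, Python scripts to look and compute and a shell command to move; the robot and the scene stay as the last step left them, time stands still between calls to the robot, and variables do not carry over. Pictures are saved under pics/ and viewed, at most 10 in all, crops included, and the job is handed in when it is done.

```bash
mkdir -p pics; ls; cat > h.py <<'E'
import numpy as np, cv2
from bench import bot
def pts(name, depth):
    m=bot.camera_model(name); R=cv2.Rodrigues(np.array(m["rvec"],float))[0]; t=np.array(m["tvec"],float).ravel()
    v,u=np.mgrid[:420,:560]; z=depth
    c=np.stack([(u-m["cx"])/m["fx"]*z,(v-m["cy"])/m["fy"]*z,z],-1)
    return (c-t)@R
E
python3 - <<'E'
from h import *
for n in("scene","top"):
    im,d=bot.capture(n); cv2.imwrite(f"pics/{n}1.png",im); np.savez(f"{n}.npz",im=im,P=pts(n,d),d=d)
    for q in("jar","carriage_center","lock_button","work_guide","stand","lens_center","wood_slice","water_cup"):
        P=pts(n,d)
        for r in bot.masks_of(n,q)[:4]:
            g=r["region"]&(d>0); p=P[g]
            print(n,q,round(r["score"],2),np.round(r["bbox"]),np.round(np.median(p,0),3) if len(p) else "", np.round(np.percentile(p,[2,98],axis=0),3).tolist() if len(p) else "")
o=bot.get_obs(); print(o)
E
```

```text
pics
scene jar 0.92 [237. 222.  25.  33.] [ 0.551 -0.147  0.05 ] [[0.52, -0.171, 0.006], [0.56, -0.126, 0.086]]
scene jar 0.58 [204. 217.  12.  18.] [ 0.532 -0.242  0.036] [[0.509, -0.26, 0.005], [0.539, -0.229, 0.061]]
scene jar 0.49 [272. 234.  13.  11.] [ 0.557 -0.047  0.022] [[0.545, -0.067, 0.005], [0.562, -0.034, 0.037]]
scene jar 0.29 [275. 327.   9.  71.] [0.79  0.014 0.007] [[0.709, 0.002, 0.004], [0.878, 0.028, 0.009]]
scene carriage_center 0.65 [326. 230. 137.  35.] [ 0.638 -0.004  0.16 ] [[0.61, -0.058, 0.15], [0.664, 0.225, 0.172]]
scene carriage_center 0.57 [372. 254.  15.  18.] [0.55  0.203 0.027] [[0.533, 0.189, 0.004], [0.558, 0.219, 0.031]]
scene lock_button 0.56 [383. 244.  11.   9.] [0.649 0.209 0.159] [[0.641, 0.198, 0.146], [0.651, 0.221, 0.166]]
scene work_guide 0.61 [230. 246.  50.  58.] [ 0.647 -0.138  0.01 ] [[0.504, -0.192, -0.001], [0.688, -0.104, 0.036]]
scene work_guide 0.23 [314. 268.  42.  34.] [0.629 0.068 0.016] [[0.582, 0.022, 0.004], [0.668, 0.111, 0.019]]
scene stand 0.91 [354. 261. 198. 100.] [0.632 0.271 0.144] [[0.502, -0.049, 0.001], [0.682, 0
[... 2100 characters left out ...]
7.32586950e+01, -8.59454363e+00]), 'joint_velocities': array([-0.04392671, -0.07452493,  0.0475058 ,  0.04994761, -0.01253922,
        0.01521795]), 'effort': array([ 3.35295567e-05, -4.05958343e+01, -2.92946434e+01, -1.67743137e-04,
        3.23076229e-04,  7.46989201e-06]), 'position': array([0.20577562, 0.64285239, 0.23131906]), 'ee_rot': array([[-9.52383986e-01,  3.04901201e-01, -7.87960123e-06],
       [ 3.04901201e-01,  9.52383986e-01, -2.05471795e-05],
       [ 1.23954631e-06, -2.19713046e-05, -1.00000000e+00]]), 'contact_force': array([-0.19702035, -0.73714997, -0.0149549 ]), 'torque': array([0.01508646, 0.0071805 , 0.01386708]), 'grasp_force': 0.0, 'finger_gap': 0.08544056405832665}
```

```bash
python3 - <<'E'
from h import *
a=np.load("scene.npz")["im"];b=np.load("top.npz")["im"]
c1=cv2.resize(a[180:300,180:460],(800,343),interpolation=cv2.INTER_CUBIC)
c2=cv2.resize(b[165:255,150:390],(680,255),interpolation=cv2.INTER_CUBIC)
o=np.zeros((600,800,3),np.uint8);o[:343]=c1;o[344:599,:680]=c2
cv2.imwrite("pics/c1.png",o)
cv2.imwrite("pics/jar.png",cv2.resize(a[190:255,190:300],(800,472),interpolation=cv2.INTER_CUBIC))
E
```

```text
(no output)
```

View pics/scene1.png

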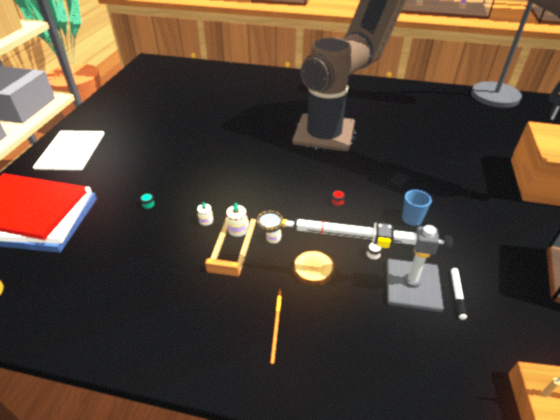

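View pics/c1.png

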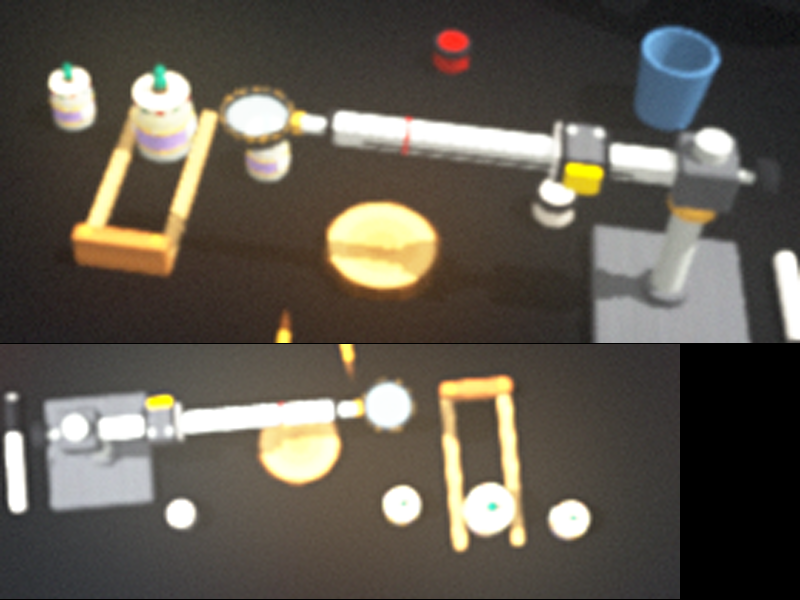

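View pics/jar.png

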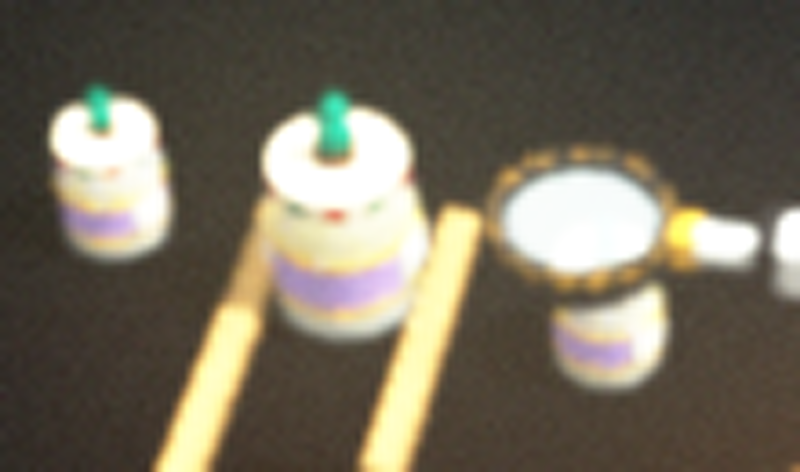

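The picture shows three look-alike jars: a small one at (204,217), a big one between the rails at (237,222), and a small one under the lens at (272,234). I choose the one at (237,222): it is the largest (about 52 mm wide, carving top about 95 mm) and sits in the guide. The red line is near (323,229) and the carriage with its yellow button near (383,240).

```bash
cat >> h.py <<'E'
from scipy.optimize import least_squares
def boom(P):
    # top points of the tube: axis-centre line fit at z 0.158..0.170
    g=(P[...,2]>.158)&(P[...,2]<.170)&(P[...,0]>.55)&(P[...,0]<.70)&(P[...,1]>-.0)&(P[...,1]<.17)
    p=P[g][:,:2]; c=p.mean(0); v=np.linalg.svd(p-c)[2][0]; v*=np.sign(v[1])
    r=(p-c)@np.array([v[1],-v[0]])
    return c,np.degrees(np.arctan2(-v[0],v[1])),np.percentile(r,[3,97]),g
E
python3 - <<'E'
from h import *
for n in("scene","top"):
    D=np.load(n+".npz"); im=D["im"].astype(int);P=D["P"]
    c,yaw,r,g=boom(P); print(n,"boom",c.round(4),"yaw",yaw.round(2),r.round(4),g.sum())
    B,G,R=im[...,0],im[...,1],im[...,2]
    s=cv2.cvtColor(D["im"],cv2.COLOR_BGR2HSV)
    z=P[...,2]
    inx=(P[...,0]>.58)&(P[...,0]<.69)&(z>.14)&(P[...,1]>-.1)&(P[...,1]<.26)
    red=inx&(R-np.maximum(G,B)>40)&(P[...,1]>-.0)&(abs(R-G)>40)&(abs(G-B)<60)&(P[...,1]<.15)
    print(" red",red.sum(),np.median(P[red],0).round(4) if red.any() else "", np.argwhere(red)[:12].tolist())
    yel=inx&(R-B>90)&(G-B>60)&(P[...,1]>.1)
    print(" yellow",yel.sum(),np.median(P[yel],0).round(4),np.percentile(P[yel],[5,95],axis=0).round(4).tolist())
    car=(z>.168)&(z<.178)&inx&(P[...,1]>.15)&(P[...,1]<.255)
    print(" car top",car.sum(),np.median(P[car],0).round(4),np.percentile(P[car],[3,97],axis=0).round(4).tolist())
    lid=(z>.06)&(z<.073)&(P[...,1]<-.1)&(P[...,1]>-.2)&(P[...,0]>.48)&(P[...,0]<.6)
    print(" lid",lid.sum(),((np.percentile(P[lid],2,axis=0)+np.percentile(P[lid],98,axis=0))/2).round(4),np.ptp(P[lid],axis=0).round(3))
    ww=(P[...,1]<-.08)&(P[...,1]>-.21)&(P[...,0]>.46)&(P[...,0]<.72)
    rail=ww&(z>.007)&(z<.014)&(P[...,0]>.58)&(P[...,0]<.66)
    p=P[rail]
    # two parallel lines: y = a + s*x +- 34mm
    f=lambda q:np.minimum(abs(p[:,1]-q[0]-q[1]*(p[:,0]-.62)-.034),abs(p[:,1]-q[0]-q[1]*(p[:,0]-.62)+.034))
    best=min((least_squares(f,[a,0],loss="soft_l1",f_scale=.003) for a in(-.16,-.15,-.14,-.13)),key=lambda q:q.cost)
    print(" rails: y at x=.62",best.x[0].round(4),"yaw",np.degrees(np.arctan(best.x[1])).round(2),rail.sum())
    st=ww&(z>.028)&(z<.040)&(P[...,0]>.62)
    print(" stop top",st.sum(),np.median(P[st],0).round(4),np.percentile(P[st],[3,97],axis=0).round(4).tolist())
E
```

```text
scene boom [0.6323 0.0899] yaw 3.43 [-0.0106  0.0077] 557
 red 16 [0.6397 0.0796 0.156 ] [[222, 322], [227, 322], [228, 321], [228, 322], [229, 321], [229, 322], [230, 321], [230, 322], [231, 320], [231, 321], [231, 322], [232, 320]]
 yellow 131 [0.6485 0.2108 0.1616] [[0.639, 0.1987, 0.1473], [0.6505, 0.2231, 0.1662]]
 car top 245 [0.6246 0.2076 0.1709] [[0.6072, 0.1888, 0.1683], [0.6412, 0.2271, 0.1728]]
 lid 171 [ 0.5351 -0.1515  0.066 ] [0.047 0.046 0.013]
 rails: y at x=.62 -0.1463 yaw 3.94 204
 stop top 222 [ 0.6804 -0.1416  0.034 ] [[0.6699, -0.1798, 0.0286], [0.6873, -0.1051, 0.0368]]
top boom [0.6283 0.0897] yaw 3.42 [-0.0086  0.0091] 305
 red 2 [0.6391 0.0791 0.1607] [[186, 248], [186, 249]]
 yellow 27 [0.6445 0.2085 0.1673] [[0.6393, 0.198, 0.1613], [0.6484, 0.2206, 0.1715]]
 car top 145 [0.6214 0.207  0.1715] [[0.6023, 0.1807, 0.1683], [0.6432, 0.2263, 0.177]]
 lid 137 [ 0.5325 -0.152   0.067 ] [0.046 0.046 0.013]
 rails: y at x=.62 -0.1461 yaw 0.83 139
 stop top 96 [ 0.6761 -0.1439  0.0341] [[0.6678, -0.1821, 0.0288], [0.6849, -0.1061, 0.0387]]
```

```bash
cat >> h.py <<'E'
def go(*targets):
    o=bot.get_obs(); R=np.array(o["ee_rot"]); p=np.array(o["position"])
    print("t",round(o["time"],2),"p",p.round(4),"yaw_y",np.degrees(np.arctan2(R[1,1],R[0,1])).round(2),"F",np.round(o["contact_force"],1),"gap",round(o["finger_gap"],4),"grip",round(o["grasp_force"],1))
    for t in targets: print("  ->",t,"d cm",(100*R.T@(np.array(t)-p)).round(2))
E
python3 -c "
from h import *
go((.45,.35,.231),(.467,-.156,.231),(.467,-.156,.035))"
```

```text
t 0.9 p [0.2058 0.6429 0.2313] yaw_y 72.25 F [-0.2 -0.7 -0. ] gap 0.0854 grip 0.0
  -> (0.45, 0.35, 0.231) d cm [-3.219e+01 -2.044e+01  3.000e-02]
  -> (0.467, -0.156, 0.231) d cm [-4.924e+01 -6.812e+01  3.000e-02]
  -> (0.467, -0.156, 0.035) d cm [-49.24 -68.12  19.63]
```

```bash
python3 -m jog '[{"dx":-32.2,"dy":-20.4,"spin":-0.37},{"dx":-32.2,"dy":-20.4,"spin":-0.37},{"dx":-32.2,"dy":-20.4,"spin":-0.37},{"dx":-32.2,"dy":-20.4,"spin":-0.37},{"dx":-32.2,"dy":-20.4,"spin":-0.37},{"dx":-32.2,"dy":-20.4,"spin":-0.37},{"dx":-32.2,"dy":-20.4,"spin":-0.37},{"dx":-32.2,"dy":-20.4,"spin":-0.37}]' 0; python3 -c "
from h import *
go((.467,-.156,.231))"
```

```text
t 0.9 p [0.2058 0.6429 0.2313] yaw_y 72.25 F [-0.2 -0.7 -0. ] gap 0.0854 grip 0.0
  -> (0.467, -0.156, 0.231) d cm [-4.924e+01 -6.812e+01  3.000e-02]invalid input
```

```bash
python3 -m jog '[{"dx":-3,"dy":-2,"dz":0,"spin":-0.1},{"dx":-6,"dy":-4,"dz":0,"spin":-0.2},{"dx":-32.2,"dy":-20.4,"dz":0,"spin":-0.37}]' 0.0; python3 -c "
from h import *
go((.467,-.156,.231))"
```

```text
time: 1.15
position: [0.2765, 0.5553, 0.2312]
ee_rot: [[-1.0, -0.019, -0.0], [-0.019, 1.0, 0.0], [0.0, 0.0, -1.0]]
contact_force: [0.7, 1.7, -0.9]
finger_gap: 0.0517
grasp_force: 0.0
t 1.15 p [0.2765 0.5553 0.2312] yaw_y 91.07 F [ 0.7  1.7 -0.9] gap 0.0517 grip 0.0
  -> (0.467, -0.156, 0.231) d cm [-1.771e+01 -7.147e+01  1.000e-02]
```

```bash
python3 -m jog '[{"dx":-17,"dy":-20,"dz":0,"spin":0},{"dx":-17,"dy":-20,"dz":0,"spin":0},{"dx":-17,"dy":-20,"dz":0,"spin":0},{"dx":-17,"dy":-20,"dz":0,"spin":0},{"dx":-17,"dy":-20,"dz":0,"spin":0},{"dx":-17,"dy":-20,"dz":0,"spin":0},{"dx":-17,"dy":-40,"dz":0,"spin":0},{"dx":-17,"dy":-40,"dz":0,"spin":0}]'; python3 -c "
from h import *
go((.467,-.156,.231))"
```

```text
time: 1.82
position: [0.446, 0.282, 0.2314]
ee_rot: [[-1.0, -0.011, 0.0], [-0.011, 1.0, -0.0], [-0.0, -0.0, -1.0]]
contact_force: [0.6, 0.2, 0.2]
finger_gap: -0.0001
grasp_force: 0.0
t 1.82 p [0.446  0.282  0.2314] yaw_y 90.6 F [0.6 0.2 0.2] gap -0.0001 grip 0.0
  -> (0.467, -0.156, 0.231) d cm [-1.640e+00 -4.382e+01  4.000e-02]
```

```bash
python3 -m jog '[{"dx":-1.6,"dy":-43,"dz":0,"spin":-0.05},{"dx":-1.6,"dy":-43,"dz":0,"spin":-0.05},{"dx":-1.6,"dy":-43,"dz":0,"spin":-0.05},{"dx":-1.6,"dy":-43,"dz":0,"spin":-0.05},{"dx":-1.6,"dy":-43,"dz":0,"spin":-0.05},{"dx":-1.6,"dy":-43,"dz":0,"spin":-0.05},{"dx":-1.6,"dy":-43,"dz":0,"spin":-0.05},{"dx":-1.6,"dy":-43,"dz":0,"spin":-0.05}]' >/dev/null; python3 -c "
from h import *
go((.467,-.156,.231),(.467,-.156,.035))"
```

```text
t 2.48 p [ 0.4606 -0.0511  0.2319] yaw_y 93.5 F [-0.2  0.7 -0.1] gap 0.0002 grip 0.0
  -> (0.467, -0.156, 0.231) d cm [ 1.000e-02 -1.051e+01  9.000e-02]
  -> (0.467, -0.156, 0.035) d cm [  0.03 -10.5   19.69]
```

```bash
python3 -m jog '[{"dx":0,"dy":-10,"dz":0,"spin":0},{"dx":0,"dy":-10,"dz":0,"spin":0},{"dx":0,"dy":-10,"dz":0,"spin":0},{"dx":0,"dy":-10,"dz":10,"spin":0},{"dx":0,"dy":-10,"dz":10,"spin":0},{"dx":0,"dy":-10,"dz":10,"spin":0},{"dx":0,"dy":-10,"dz":10,"spin":0}]' >/dev/null; python3 -c "
from h import *
go((.467,-.156,.035))"
```

```text
t 3.07 p [ 0.4635 -0.1474  0.126 ] yaw_y 93.45 F [-1.2  0.2  0.2] gap -0.0003 grip 0.0
  -> (0.467, -0.156, 0.035) d cm [-0.38 -0.94  9.1 ]
```

```bash
python3 -m jog '[{"dx":-0.2,"dy":-0.9,"dz":4,"spin":0},{"dx":-0.2,"dy":-0.9,"dz":8,"spin":0},{"dx":-0.2,"dy":-0.9,"dz":9.1,"spin":0},{"dx":-0.2,"dy":-0.9,"dz":9.1,"spin":0},{"dx":-0.2,"dy":-0.9,"dz":9.1,"spin":0}]' >/dev/null; python3 -c "
from h import *
go((.534-.04*.998,-.1517-.04*.06,.035),(.6077,-.1472,.035),(.5877,-.1484,.035))
im,d=bot.capture('scene'); cv2.imwrite('pics/p2.png',cv2.resize(im[170:270,180:330],(800,533),interpolation=cv2.INTER_CUBIC))"
```

```text
t 3.48 p [ 0.4705 -0.1581  0.0418] yaw_y 93.52 F [-0.2 -0.7  0.3] gap 0.0003 grip 0.0
  -> (0.49408, -0.15410000000000001, 0.035) d cm [-2.38  0.26  0.68]
  -> (0.6077, -0.1472, 0.035) d cm [-13.76   0.25   0.69]
  -> (0.5877, -0.1484, 0.035) d cm [-11.76   0.25   0.69]
```

View pics/p2.png

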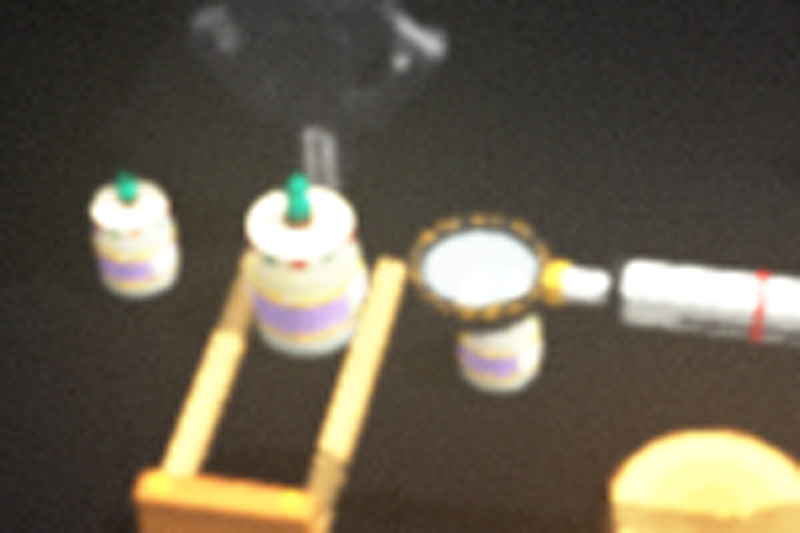

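```bash
python3 -m jog '[{"dx":0,"dy":0.25,"dz":0.7,"spin":0},{"dx":-1,"dy":0.25,"dz":0.7,"spin":0},{"dx":-1.6,"dy":0.25,"dz":0.7,"spin":0},{"dx":-2.2,"dy":0.25,"dz":0.7,"spin":0},{"dx":-2.8,"dy":0.25,"dz":0.7,"spin":0},{"dx":-3.4,"dy":0.25,"dz":0.7,"spin":0},{"dx":-4.0,"dy":0.25,"dz":0.7,"spin":0},{"dx":-4.6,"dy":0.25,"dz":0.7,"spin":0}]' >/dev/null; python3 -c "
from h import *
go((.6077,-.1472,.035))"
```

```text
t 4.2 p [ 0.5156 -0.1524  0.0333] yaw_y 93.5 F [-2.2  0.9  1.9] gap -0.0 grip 1.3
  -> (0.6077, -0.1472, 0.035) d cm [-9.22 -0.05 -0.18]
```

Contact (about 1–2 N, sliding). Continue at about 70 mm/s.

```bash
python3 -m jog '[{"dx":-0.7,"dy":0,"dz":0,"spin":0},{"dx":-1.4,"dy":0,"dz":0,"spin":0},{"dx":-2.1,"dy":0,"dz":0,"spin":0},{"dx":-2.8,"dy":0,"dz":0,"spin":0},{"dx":-3.5,"dy":0,"dz":0,"spin":0},{"dx":-4.2,"dy":0,"dz":0,"spin":0},{"dx":-4.9,"dy":0,"dz":0,"spin":0},{"dx":-5.6,"dy":0,"dz":0,"spin":0}]' >/dev/null; python3 -c "
from h import *
go((.6077,-.1472,.035))
im,d=bot.capture('scene'); P=pts('scene',d);z=P[...,2]
lid=(z>.06)&(z<.073)&(P[...,1]<-.1)&(P[...,1]>-.2)&(P[...,0]>.54)&(P[...,0]<.68)
print(lid.sum(),((np.percentile(P[lid],2,axis=0)+np.percentile(P[lid],98,axis=0))/2).round(4),np.percentile(P[lid],[2,98],axis=0).round(4).tolist())"
```

```text
t 4.87 p [ 0.5719 -0.149   0.0332] yaw_y 93.49 F [-1.7  0.8  0.6] gap -0.0002 grip 1.1
  -> (0.6077, -0.1472, 0.035) d cm [-3.58 -0.03 -0.18]
230 [ 0.6061 -0.1486  0.0665] [[0.5792, -0.1697, 0.0611], [0.6331, -0.1275, 0.0719]]
```

```bash
python3 -m jog '[{"dx":-0.6,"dy":0,"dz":0,"spin":0},{"dx":-1.2,"dy":0,"dz":0,"spin":0},{"dx":-1.8,"dy":0,"dz":0,"spin":0},{"dx":-2.3,"dy":0,"dz":0,"spin":0},{"dx":-2.7,"dy":0,"dz":0,"spin":0},{"dx":-3.0,"dy":0,"dz":0,"spin":0}]' |grep force; python3 -c "
from h import *
go((.6077,-.1472,.035))"; python3 -m jog '[{"dx":-0.1,"dy":0,"dz":0,"spin":0},{"dx":-0.2,"dy":0,"dz":0,"spin":0},{"dx":-0.3,"dy":0,"dz":0,"spin":0}]' ; python3 -m jog '[{"dx":-0.1,"dy":0,"dz":0,"spin":0},{"dx":-0.2,"dy":0,"dz":0,"spin":0}]'
```

```text
contact_force: [-1.7, 0.0, -0.4]
grasp_force: 1.0
t 5.42 p [ 0.6017 -0.1472  0.0333] yaw_y 93.5 F [-1.7  0.  -0.4] gap -0.0001 grip 1.0
  -> (0.6077, -0.1472, 0.035) d cm [-0.6  -0.03 -0.17]
time: 5.67
position: [0.604, -0.147, 0.0333]
ee_rot: [[-0.998, -0.061, -0.0], [-0.061, 0.998, 0.0], [0.0, 0.0, -1.0]]
contact_force: [-1.9, -1.0, 0.3]
finger_gap: 0.0
grasp_force: 1.0
time: 5.83
position: [0.6061, -0.1469, 0.0333]
ee_rot: [[-0.998, -0.061, -0.0], [-0.061, 0.998, 0.0], [0.0, 0.0, -1.0]]
contact_force: [-1.4, 0.2, 0.9]
finger_gap: 0.0002
grasp_force: 1.0
```

```bash
for i in 1 2; do python3 -m jog '[{"dx":-0.1,"dy":0,"dz":0,"spin":0},{"dx":-0.2,"dy":0,"dz":0,"spin":0}]'|egrep 'pos|contact';done
```

```text
position: [0.6061, -0.1469, 0.0333]
contact_force: [-10.2, -1.6, 5.9]
position: [0.6061, -0.1469, 0.0333]
contact_force: [-17.1, -1.7, 11.2]
```

```bash
python3 -m jog '[{"dx":0.5,"dy":0,"dz":0,"spin":0},{"dx":2,"dy":0,"dz":0,"spin":0},{"dx":5,"dy":0,"dz":0,"spin":0},{"dx":7,"dy":0,"dz":-3,"spin":0},{"dx":7,"dy":0,"dz":-23,"spin":0},{"dx":7,"dy":0,"dz":-23,"spin":0},{"dx":7,"dy":0,"dz":-23,"spin":0},{"dx":7,"dy":0,"dz":-23,"spin":0}]' 7.2|grep pos; python3 -c "
from h import *
go((.6234,.208,.26))
im,d=bot.capture('scene'); P=pts('scene',d);z=P[...,2]
cv2.imwrite('pics/p3.png',cv2.resize(im[180:300,180:420],(800,400),interpolation=cv2.INTER_CUBIC))
lid=(z>.06)&(z<.073)&(P[...,1]<-.1)&(P[...,1]>-.2)&(P[...,0]>.54)&(P[...,0]<.68)
print(lid.sum(),((np.percentile(P[lid],2,axis=0)+np.percentile(P[lid],98,axis=0))/2).round(4),np.percentile(P[lid],[2,98],axis=0).round(4).tolist())"
```

```text
position: [0.5406, -0.1509, 0.2325]
t 6.83 p [ 0.5406 -0.1509  0.2325] yaw_y 93.48 F [ 1.5 -0.  -0.8] gap 0.0719 grip 0.0
  -> (0.6234, 0.208, 0.26) d cm [-10.45  35.32  -2.75]
218 [ 0.6463 -0.1465  0.0659] [[0.6253, -0.168, 0.0607], [0.6673, -0.1251, 0.071]]
```

View pics/p3.png

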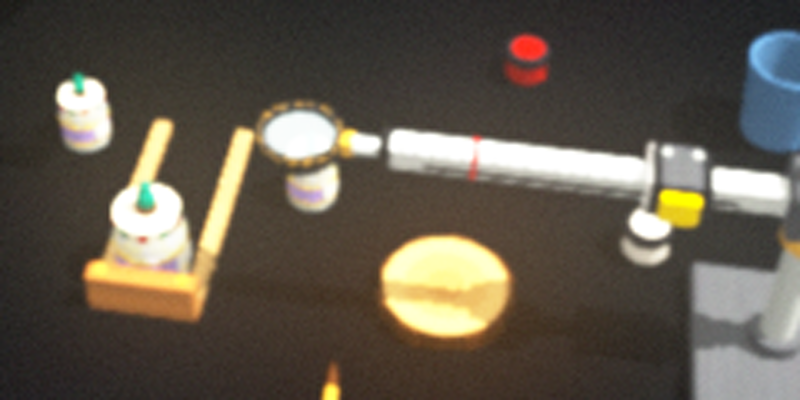

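The jar is seated upright against the stop block (crop (147,225), block at (143,288)). Now on to the carriage at crop (680,180).

```bash
python3 -m jog '[{"dx":0,"dy":0,"dz":-2.7,"spin":0.12},{"dx":-10,"dy":34,"dz":-2.7,"spin":0.8},{"dx":-10,"dy":34,"dz":-2.7,"spin":1.57},{"dx":-10,"dy":34,"dz":-2.7,"spin":1.57},{"dx":-10,"dy":34,"dz":-2.7,"spin":1.57},{"dx":-10,"dy":34,"dz":-2.7,"spin":1.57},{"dx":-10,"dy":34,"dz":-2.7,"spin":1.57},{"dx":-10,"dy":34,"dz":-2.7,"spin":1.57}]' |grep pos; python3 -c "
from h import *
go((.6234,.208,.25))"
```

```text
position: [0.6018, 0.1144, 0.2573]
t 7.55 p [0.6018 0.1144 0.2573] yaw_y 39.83 F [ 0.2 -0.7  0.2] gap 0.0719 grip 0.0
  -> (0.6234, 0.208, 0.25) d cm [5.8  7.66 0.74]
```

```bash
python3 -m jog '[{"dx":5,"dy":6.8,"dz":0.7,"spin":0.577},{"dx":5,"dy":6.8,"dz":0.7,"spin":0.577},{"dx":5,"dy":6.8,"dz":0.7,"spin":0.577},{"dx":5,"dy":6.8,"dz":0.7,"spin":0.577},{"dx":5,"dy":6.8,"dz":0.7,"spin":0.577},{"dx":5,"dy":6.8,"dz":0.7,"spin":0.577},{"dx":5,"dy":6.8,"dz":0.7,"spin":0.577}]' |grep pos; python3 -c "
from h import *
go((.6232,.208,.25),(.6232,.208,.18))"
```

```text
position: [0.621, 0.1947, 0.25]
t 8.13 p [0.621  0.1947 0.25  ] yaw_y 7.25 F [-0.2 -0.2 -0.4] gap 0.0722 grip 0.0
  -> (0.6232, 0.208, 0.25) d cm [ 1.3   0.39 -0.  ]
  -> (0.6232, 0.208, 0.18) d cm [1.29 0.38 7.  ]
```

```bash
python3 -m jog '[{"dx":1.3,"dy":0.4,"dz":0,"spin":0.067},{"dx":1.3,"dy":0.4,"dz":0,"spin":0.067},{"dx":1.3,"dy":0.4,"dz":4,"spin":0.067},{"dx":1.3,"dy":0.4,"dz":4,"spin":0.067}]' |grep pos; python3 -c "
from h import *
go((.6232,.208,.132))
for n in ('scene','top'):
    im,d=bot.capture(n); cv2.imwrite('pics/q_%s.png'%n,im)
a=cv2.imread('pics/q_scene.png')[160:280,300:480];b=cv2.imread('pics/q_top.png')[150:230,180:300]
o=np.zeros((600,800,3),np.uint8);o[:400,:600]=cv2.resize(a,(600,400),interpolation=2);o[400:,:300]=cv2.resize(b,(300,200),interpolation=2);cv2.imwrite('pics/p4.png',o)"
```

```text
position: [0.62, 0.2069, 0.2036]
t 8.47 p [0.62   0.2069 0.2036] yaw_y 3.43 F [-1.6 -0.7 -3.4] gap 0.0719 grip 0.0
  -> (0.6232, 0.208, 0.132) d cm [0.1  0.4  7.16]
```

View pics/p4.png

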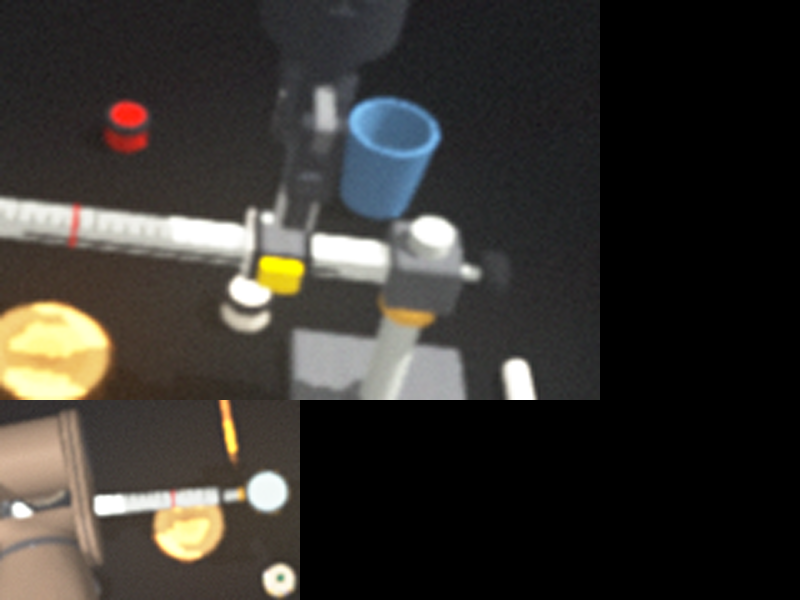

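```bash
python3 -m jog '[{"dx":0.1,"dy":0.4,"dz":0,"spin":0},{"dx":0.1,"dy":0.4,"dz":1,"spin":0},{"dx":0.1,"dy":0.4,"dz":2,"spin":0},{"dx":0.1,"dy":0.4,"dz":3,"spin":0},{"dx":0.1,"dy":0.4,"dz":4,"spin":0},{"dx":0.1,"dy":0.4,"dz":4,"spin":0}]' |egrep 'pos|contact'; python3 -c "
from h import *
go((.6232,.208,.132))"
```

```text
position: [0.6251, 0.2086, 0.1662]
contact_force: [0.0, -0.7, -1.0]
t 9.07 p [0.6251 0.2086 0.1662] yaw_y 3.28 F [ 0.  -0.7 -1. ] gap 0.0718 grip 0.0
  -> (0.6232, 0.208, 0.132) d cm [-0.04 -0.17  3.42]
```

```bash
python3 -m jog '[{"dx":0,"dy":-0.2,"dz":1,"spin":0},{"dx":0,"dy":-0.2,"dz":2,"spin":0},{"dx":0,"dy":-0.2,"dz":3.4,"spin":0},{"dx":0,"dy":-0.2,"dz":3.4,"spin":0},{"dx":0,"dy":-0.2,"dz":3.4,"spin":0}]' |egrep 'pos|contact'; python3 -m jog '[{"dx":0,"dy":0,"dz":0,"spin":0},{"dx":0,"dy":0,"dz":0,"spin":0},{"dx":0,"dy":0,"dz":0,"spin":0},{"dx":0,"dy":0,"dz":0,"spin":0}]' 5.3; python3 -c "
from h import *
go((.6232,.208,.132))"
```

```text
position: [0.6239, 0.2087, 0.1341]
contact_force: [-0.5, -0.2, -0.6]
time: 9.82
position: [0.6254, 0.2089, 0.1368]
ee_rot: [[-0.057, 0.998, 0.001], [0.998, 0.057, 0.0], [0.0, 0.001, -1.0]]
contact_force: [-0.3, 0.4, 1.9]
finger_gap: 0.0525
grasp_force: 0.0
t 9.82 p [0.6254 0.2089 0.1368] yaw_y 3.27 F [-0.3  0.4  1.9] gap 0.0525 grip 0.0
  -> (0.6232, 0.208, 0.132) d cm [-0.08 -0.22  0.48]
```

```bash
for i in 1 2; do python3 -m jog '[{"dx":0,"dy":0,"dz":0,"spin":0},{"dx":0,"dy":0,"dz":0,"spin":0},{"dx":0,"dy":0,"dz":0,"spin":0}]'  |egrep 'pos|force|gap'; done; python3 -m jog '[{"dx":0,"dy":0,"dz":0,"spin":0},{"dx":0,"dy":0,"dz":0,"spin":0},{"dx":0,"dy":0,"dz":0,"spin":0},{"dx":0,"dy":0,"dz":0,"spin":0}]' 4.9 |egrep 'pos|force|gap'; python3 -c "
from h import *
go((.6232,.208,.132)); print(bot.get_obs()['torque'])"
```

```text
position: [0.625, 0.2088, 0.1362]
contact_force: [0.6, 0.4, -0.5]
finger_gap: 0.0529
grasp_force: 0.0
position: [0.6249, 0.2088, 0.136]
contact_force: [-0.1, -0.4, 0.1]
finger_gap: 0.0532
grasp_force: 0.0
position: [0.6242, 0.2088, 0.136]
contact_force: [-5.8, -1.0, 4.1]
finger_gap: 0.0489
grasp_force: 2.4
t 10.65 p [0.6242 0.2088 0.136 ] yaw_y 3.29 F [-5.8 -1.   4.1] gap 0.0489 grip 2.4
  -> (0.6232, 0.208, 0.132) d cm [-0.07 -0.1   0.4 ]
[-0.08660985  0.77123295  0.01624308]
```

```bash
python3 -m jog '[{"dx":-0.05,"dy":0,"dz":0,"spin":0},{"dx":-0.05,"dy":-0.15,"dz":0.4,"spin":0},{"dx":-0.05,"dy":-0.15,"dz":0.4,"spin":0},{"dx":-0.05,"dy":-0.15,"dz":0.4,"spin":0}]' 5.4 |egrep 'pos|force|gap';  python3 -m jog '[{"dx":0,"dy":0,"dz":0,"spin":0},{"dx":0,"dy":-0.1,"dz":0,"spin":0},{"dx":0,"dy":-0.2,"dz":0,"spin":0},{"dx":0,"dy":-0.2,"dz":0,"spin":0},{"dx":0,"dy":-0.2,"dz":0,"spin":0},{"dx":0,"dy":-0.2,"dz":0,"spin":0}]' 4.5 |egrep 'pos|force|gap'; python3 -c "
from h import *
go((.6232,.208,.132)); print(bot.get_obs()['torque'])"
```

```text
position: [0.6234, 0.2082, 0.1314]
contact_force: [0.3, -0.0, 0.1]
finger_gap: 0.0542
grasp_force: 0.0
position: [0.6224, 0.2081, 0.1322]
contact_force: [5.1, -0.7, -2.3]
finger_gap: 0.0454
grasp_force: 6.6
t 11.48 p [0.6224 0.2081 0.1322] yaw_y 3.26 F [ 5.1 -0.7 -2.3] gap 0.0454 grip 6.6
  -> (0.6232, 0.208, 0.132) d cm [-0.02  0.08  0.02]
[ 0.04597378 -0.51940911 -0.03105382]
```

```bash
python3 -m jog '[{"dx":0,"dy":0,"dz":0,"spin":0},{"dx":0,"dy":0,"dz":0,"spin":0},{"dx":0,"dy":0,"dz":0,"spin":0},{"dx":0,"dy":0,"dz":0,"spin":0},{"dx":0,"dy":0,"dz":0,"spin":0}]' 3.8 |egrep 'pos|force|gap'; python3 -c "
from h import *
go((.6232,.208,.132)); print(bot.get_obs()['torque'])"
```

```text
position: [0.6211, 0.2086, 0.1327]
contact_force: [-3.2, 2.5, 5.5]
finger_gap: 0.0421
grasp_force: 64.7
t 11.9 p [0.6211 0.2086 0.1327] yaw_y 3.27 F [-3.2  2.5  5.5] gap 0.0421 grip 64.7
  -> (0.6232, 0.208, 0.132) d cm [-0.07  0.2   0.07]
[ 0.16522378  0.41497842 -0.04687473]
```

```bash
python3 -m jog '[{"dx":-0.5,"dy":0,"dz":0,"spin":0},{"dx":-1.5,"dy":0,"dz":0,"spin":0},{"dx":-2.5,"dy":0,"dz":0,"spin":0},{"dx":-3.5,"dy":0,"dz":0,"spin":0}]' |egrep 'pos|force|gap'; python3 -m jog '[{"dx":-1,"dy":0,"dz":0,"spin":0},{"dx":-2,"dy":0,"dz":0,"spin":0},{"dx":-3,"dy":0,"dz":0,"spin":0},{"dx":-4,"dy":0,"dz":0,"spin":0},{"dx":-4.8,"dy":0,"dz":0,"spin":0},{"dx":-5.2,"dy":0,"dz":0,"spin":0},{"dx":-5.2,"dy":0,"dz":0,"spin":0}]' |egrep 'pos|force|gap'; python3 -c "
from h import *
go((.6232,.208,.132))
im,d=bot.capture('scene'); np.savez('s3.npz',im=im,P=pts('scene',d)); cv2.imwrite('pics/p5.png',cv2.resize(im[190:260,280:400],(800,467),interpolation=2))
im,d=bot.capture('top'); np.savez('t3.npz',im=im,P=pts('top',d));cv2.imwrite('pics/p5t.png',cv2.resize(im[150:230,180:330],(800,427),interpolation=2))"
```

```text
position: [0.6232, 0.1735, 0.1327]
contact_force: [-2.6, 3.1, 5.2]
finger_gap: 0.0421
grasp_force: 64.7
position: [0.6263, 0.1205, 0.1327]
contact_force: [-2.9, 1.3, 6.1]
finger_gap: 0.0422
grasp_force: 64.7
t 12.82 p [0.6263 0.1205 0.1327] yaw_y 3.24 F [-2.9  1.3  6.1] gap 0.0422 grip 64.7
  -> (0.6232, 0.208, 0.132) d cm [8.75 0.19 0.07]
```

View pics/p5.png

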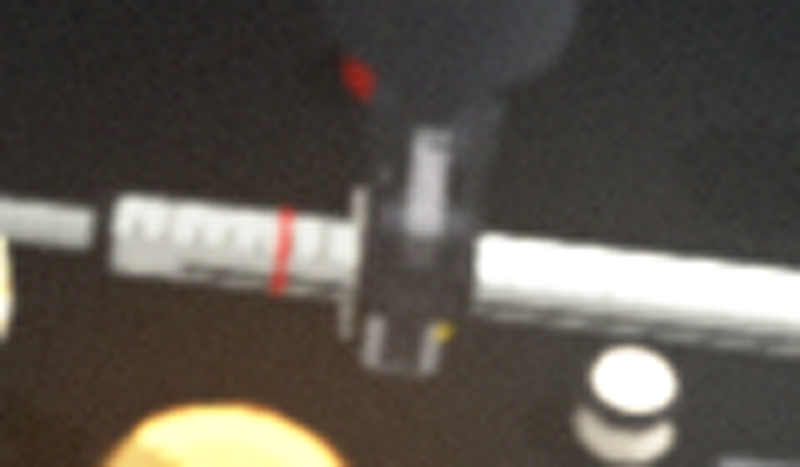

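```bash
cat >> h.py <<'E'
yw=np.radians(3.43); X=np.array([np.cos(yw),np.sin(yw)]); Y=np.array([-np.sin(yw),np.cos(yw)]); O=np.array([.6218,.2088])
def prof(cam,im,s,x,z):
    m=bot.camera_model(cam); p=np.c_[O+np.outer(s,Y)+x*X,np.full(len(s),z)]
    K=np.array([[m["fx"],0,m["cx"]],[0,m["fy"],m["cy"]],[0,0,1.]])
    uv=cv2.projectPoints(p,np.array(m["rvec"],float),np.array(m["tvec"],float),K,None)[0][:,0].astype(np.float32)
    return cv2.remap(im.astype(np.float32),uv[:,:1],uv[:,1:],cv2.INTER_CUBIC)[:,0]
def edges(cam,im,s0,s1):
    s=np.arange(s0,s1,.0005)
    for x in(-.006,-.003,0,.003,.006):
        c=prof(cam,im,s,x,.165); w=np.clip(c[:,2]-c[:,:2].max(1)-25,0,None)
        print(cam,"red x",x,(s@w/w.sum()).round(4) if w.sum() else None,end="; ")
    print()
    for x in(-.017,-.015,-.013):
        c=prof(cam,im,s,x,.170).mean(1); print(" edge x",x,c[::4].round().astype(int).tolist(), "s of peak",s[c.argmax()].round(4))
E
python3 - <<'E'
from h import *
edges("scene",np.load("s3.npz")["im"],-.15,-.095)
edges("top",np.load("t3.npz")["im"],-.15,-.095)
E
```

```text
scene red x -0.006 -0.1294; scene red x -0.003 -0.1294; scene red x 0 -0.1292; scene red x 0.003 -0.1291; scene red x 0.006 -0.129; 
 edge x -0.017 [46, 49, 50, 47, 46, 50, 50, 48, 52, 48, 47, 53, 51, 49, 50, 49, 50, 52, 51, 54, 77, 117, 116, 91, 66, 64, 67, 71] s of peak -0.107
 edge x -0.015 [47, 47, 47, 48, 48, 50, 51, 49, 53, 52, 49, 49, 47, 46, 49, 51, 51, 51, 52, 54, 85, 136, 134, 95, 68, 68, 74, 79] s of peak -0.107
 edge x -0.013 [48, 47, 46, 46, 48, 50, 49, 51, 51, 52, 52, 50, 49, 49, 51, 52, 49, 51, 52, 54, 90, 144, 145, 101, 73, 72, 82, 88] s of peak -0.107
top red x -0.006 -0.1273; top red x -0.003 -0.1244; top red x 0 -0.1182; top red x 0.003 -0.119; top red x 0.006 -0.1125; 
 edge x -0.017 [189, 188, 187, 189, 187, 183, 169, 149, 131, 129, 137, 141, 134, 126, 128, 142, 158, 167, 168, 160, 154, 150, 150, 151, 152, 152, 151, 150] s of peak -0.15
 edge x -0.015 [201, 199, 196, 198, 195, 187, 171, 150, 132, 129, 136, 139, 131, 123, 127, 142, 160, 167, 169, 161, 150, 145, 145, 146, 148, 149, 149, 147] s of peak -0.15
 edge x -0.013 [215, 216, 213, 215, 210, 198, 176, 148, 130, 127, 135, 139, 131, 124, 128, 143, 159, 166, 166, 157, 144, 133, 130, 130, 134, 139, 139, 140] s of peak -0.149
```

View pics/p5t.png

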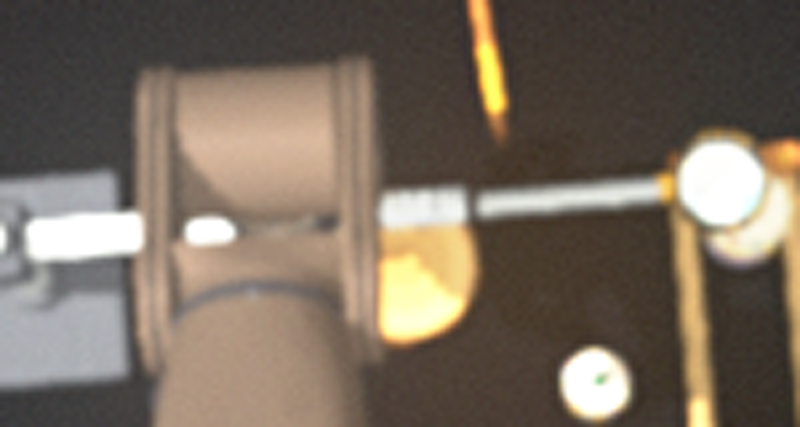

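```bash
python3 - <<'E'
from h import *
im=np.load("scene.npz")["im"]; s=np.arange(-.05,.05,.0005)
for z in(.149,.155,.161):
    c=prof("scene",im,s,.027,z); w=c[:,1]-c[:,0]; h=s[w>w.max()/2]; print("button",z,h.min().round(4),h.max().round(4),((h.min()+h.max())/2).round(4))
for x in(-.015,-.013):
    c=prof("scene",im,s,x,.170).mean(1); print(x,[(round(float(a),3),int(b)) for a,b in zip(s[::4],c[::4])])
edges("scene",im,-.15,-.095)
E
```

```text
button 0.149 -0.0095 0.013 0.0018
button 0.155 -0.0125 0.0125 0.0
button 0.161 -0.0125 0.0125 0.0
-0.015 [(-0.05, 61), (-0.048, 61), (-0.046, 62), (-0.044, 60), (-0.042, 60), (-0.04, 61), (-0.038, 61), (-0.036, 62), (-0.034, 60), (-0.032, 60), (-0.03, 61), (-0.028, 62), (-0.026, 58), (-0.024, 69), (-0.022, 126), (-0.02, 196), (-0.018, 205), (-0.016, 155), (-0.014, 123), (-0.012, 180), (-0.01, 241), (-0.008, 248), (-0.006, 231), (-0.004, 190), (-0.002, 174), (0.0, 166), (0.002, 162), (0.004, 165), (0.006, 180), (0.008, 224), (0.01, 249), (0.012, 247), (0.014, 196), (0.016, 119), (0.018, 74), (0.02, 64), (0.022, 58), (0.024, 53), (0.026, 55), (0.028, 57), (0.03, 55), (0.032, 55), (0.034, 56), (0.036, 56), (0.038, 55), (0.04, 55), (0.042, 54), (0.044, 55), (0.046, 55), (0.048, 54)]
-0.013 [(-0.05, 60), (-0.048, 64), (-0.046, 62), (-0.044, 63), (-0.042, 57), (-0.04, 62), (-0.038, 62), (-0.036, 61), (-0.034, 60), (-0.032, 61), (-0.03, 61), (-0.028, 60), (-0.026, 55), (-0.024, 70), (-0.022, 138), (-0.02, 204), (-0.018, 199), (-0.016, 148), (-0.014, 133), (-0.012, 202), (-0.01, 250), (-0.00
[... 243 characters left out ...]
.028, 58), (0.03, 56), (0.032, 56), (0.034, 57), (0.036, 55), (0.038, 52), (0.04, 54), (0.042, 52), (0.044, 55), (0.046, 55), (0.048, 56)]
scene red x -0.006 -0.1296; scene red x -0.003 None; scene red x 0 None; scene red x 0.003 None; scene red x 0.006 -0.1289; 
 edge x -0.017 [64, 61, 64, 67, 65, 62, 64, 66, 67, 67, 68, 65, 63, 64, 63, 64, 66, 65, 65, 64, 60, 65, 65, 63, 63, 66, 67, 65] s of peak -0.1305
 edge x -0.015 [65, 64, 64, 66, 66, 61, 63, 67, 66, 65, 65, 63, 64, 66, 64, 65, 67, 66, 63, 65, 62, 64, 64, 67, 64, 66, 66, 64] s of peak -0.143
 edge x -0.013 [66, 67, 65, 65, 66, 63, 66, 66, 65, 63, 63, 62, 65, 65, 65, 67, 65, 65, 62, 66, 64, 66, 65, 66, 65, 66, 64, 62] s of peak -0.1205
```

```bash
python3 -m jog '[{"dx":-0.6,"dy":0,"dz":0,"spin":0},{"dx":-1.2,"dy":0,"dz":0,"spin":0},{"dx":-1.7,"dy":0,"dz":0,"spin":0},{"dx":-2.07,"dy":0,"dz":0,"spin":0},{"dx":-2.07,"dy":0,"dz":0,"spin":0},{"dx":-2.07,"dy":0,"dz":0,"spin":0}]' |egrep 'pos|force|gap'; python3 -c "
from h import *
go((.6263,.1205,.1327))
im,d=bot.capture('scene'); np.savez('s4.npz',im=im,P=pts('scene',d)); cv2.imwrite('pics/p6.png',cv2.resize(im[190:280,200:350],(800,480),interpolation=2))
s=np.arange(-.15,-.095,.0005)
for x in(-.015,-.013):
    c=prof('scene',im,s,x,.170).mean(1); print(x,[(round(float(a),3),int(b)) for a,b in zip(s[24:80:2],c[24:80:2])])
edges('scene',im,-.15,-.115)
P=pts('scene',d);z=P[...,2]
for n,lo,hi in(('lid',.06,.073),('lens',.145,.17)):
    g=(z>lo)&(z<hi)&(P[...,1]<-.11)&(P[...,1]>-.2)&(P[...,0]>.54)&(P[...,0]<.70); print(n,P[g].mean(0).round(4),np.percentile(P[g],[2,98],axis=0).round(4).tolist())"
```

```text
position: [0.6274, 0.1004, 0.1327]
contact_force: [-3.5, 1.8, 6.1]
finger_gap: 0.0419
grasp_force: 64.7
t 13.42 p [0.6274 0.1004 0.1327] yaw_y 3.26 F [-3.5  1.8  6.1] gap 0.0419 grip 64.7
  -> (0.6263, 0.1205, 0.1327) d cm [ 2.02  0.   -0.  ]
-0.015 [(-0.138, 47), (-0.137, 48), (-0.136, 48), (-0.135, 48), (-0.134, 49), (-0.133, 49), (-0.132, 51), (-0.131, 60), (-0.13, 72), (-0.129, 91), (-0.128, 109), (-0.127, 119), (-0.126, 116), (-0.125, 106), (-0.124, 93), (-0.123, 79), (-0.122, 72), (-0.121, 69), (-0.12, 70), (-0.119, 74), (-0.118, 77), (-0.117, 80), (-0.116, 93), (-0.115, 107), (-0.114, 131), (-0.113, 152), (-0.112, 175), (-0.111, 186)]
-0.013 [(-0.138, 49), (-0.137, 48), (-0.136, 47), (-0.135, 49), (-0.134, 51), (-0.133, 51), (-0.132, 51), (-0.131, 60), (-0.13, 73), (-0.129, 93), (-0.128, 110), (-0.127, 121), (-0.126, 119), (-0.125, 108), (-0.124, 95), (-0.123, 85), (-0.122, 80), (-0.121, 82), (-0.12, 83), (-0.119, 86), (-0.118, 88), (-0.117, 90), (-0.116, 101), (-0.115, 115), (-0.114, 139), (-0.113, 159), (-0.112, 179), (-0.111, 190)]
scene red x -0.006 -0.129; scene red x -0.003 -0.1286; scene red x 0 -0.1286; scene red x 0.003 -0.1289; scene red x 0.006 -0.1288; 
 edge x -0.017 [46, 48, 48, 49, 48, 48, 50, 50, 48, 52, 68, 104, 111, 85, 66, 63, 68, 85] s of peak -0.127
 edge x -0.015 [47, 48, 49, 47, 48, 52, 48, 48, 49, 51, 72, 109, 117, 93, 72, 71, 77, 93] s of peak -0.1265
 edge x -0.013 [47, 47, 49, 48, 48, 51, 50, 48, 52, 52, 73, 110, 119, 96, 81, 84, 89, 102] s of peak -0.1265
lid [ 0.6499 -0.1448  0.0669] [[0.624, -0.1679, 0.0606], [0.6679, -0.125, 0.0719]]
lens [ 0.6466 -0.1415  0.1574] [[0.619, -0.1675, 0.148], [0.6721, -0.1129, 0.1629]]
```

View pics/p6.png

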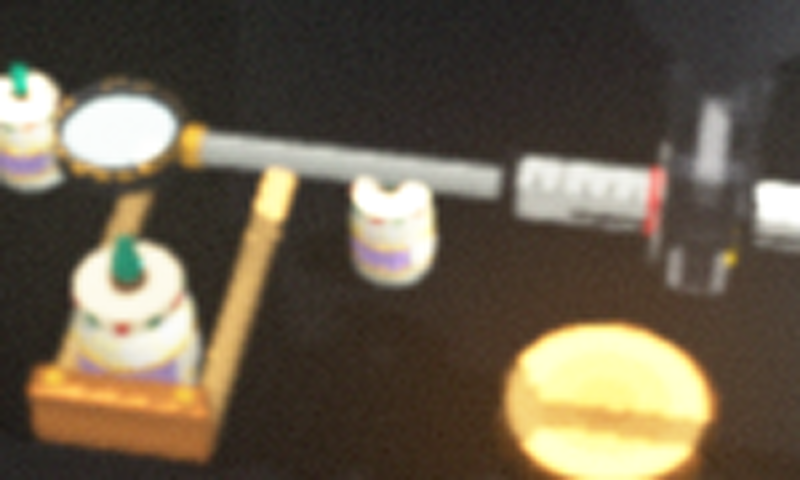

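```bash
python3 - <<'E'
from h import *
im,d=bot.capture("top"); np.savez("t4.npz",im=im,P=pts("top",d))
for f,y0 in(("scene",-.035),("s4",-.145),("top",-.035),("t4",-.145)):
    P=np.load(f+".npz")["P"]; g=(P[...,2]>.143)&(P[...,2]<.172)&(abs(P[...,1]-y0)<.05)&(abs(P[...,0]-.64)<.06)
    q=P[g][:,:2]-O; s=q@Y; x=q@X; k=abs(x)<.05
    rod=s.min()
    c=cv2.minEnclosingCircle(np.c_[s,x][s<np.percentile(s,0.2)+.045].astype(np.float32))
    print(f,g.sum(),"s lo",np.percentile(s,[.3,1,2]).round(4),"x",np.percentile(x,[1,99]).round(4),c)
    w=abs(x)>.012; print("   widest",np.percentile(s[w],[1,99]).round(4),s[w].mean().round(4))
E
```

```text
scene 540 s lo [-0.2719 -0.2706 -0.2697] x [-0.0252  0.0292] ((-0.24516282975673676, 0.0014901384711265564), 0.030130382627248764)
   widest [-0.2694 -0.2208] -0.2449
s4 508 s lo [-0.38   -0.3784 -0.377 ] x [-0.0253  0.0295] ((-0.3530728220939636, 0.0007359037408605218), 0.031125226989388466)
   widest [-0.3758 -0.3285] -0.3516
top 311 s lo [-0.2728 -0.272  -0.2707] x [-0.0279  0.0268] ((-0.2465907633304596, -0.0006789215258322656), 0.028790954500436783)
   widest [-0.2682 -0.222 ] -0.246
t4 304 s lo [-0.3801 -0.3799 -0.3788] x [-0.0275  0.027 ] ((-0.3533194959163666, -9.366259473608807e-05), 0.029169192537665367)
   widest [-0.3762 -0.3297] -0.3529
```

```bash
python3 -m jog '[{"dx":-0.08,"dy":0,"dz":0,"spin":0},{"dx":-0.08,"dy":0,"dz":0,"spin":0},{"dx":-0.08,"dy":0,"dz":0,"spin":0},{"dx":-0.08,"dy":0,"dz":0,"spin":0},{"dx":-0.08,"dy":0,"dz":0,"spin":0}]' |egrep 'pos|force|gap'; python3 -c "
from h import *
im,d=bot.capture('scene')
edges('scene',im,-.15,-.115)"
```

```text
position: [0.6275, 0.1, 0.1326]
contact_force: [-3.6, 3.1, 5.7]
finger_gap: 0.0419
grasp_force: 64.6
scene red x -0.006 -0.129; scene red x -0.003 -0.1288; scene red x 0 -0.1289; scene red x 0.003 -0.1289; scene red x 0.006 -0.1286; 
 edge x -0.017 [46, 44, 48, 52, 50, 50, 50, 48, 53, 52, 67, 100, 101, 79, 67, 66, 69, 92] s of peak -0.127
 edge x -0.015 [47, 48, 48, 49, 49, 51, 50, 49, 51, 54, 71, 101, 98, 79, 72, 73, 79, 104] s of peak -0.1155
 edge x -0.013 [48, 51, 51, 50, 47, 46, 48, 49, 48, 56, 77, 102, 96, 79, 76, 84, 92, 113] s of peak -0.1155
```

```bash
python3 -c "
from bench import bot
print(bot.close_job())"
```

```text
the job is handed in; nothing more can be done
None
```

The job is handed in: the jar is home and upright against the stop block, and the arm holds the carriage with the yellow button fully squeezed in and its white edge within about 1 mm of the red line by the camera measurements.

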